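# Sort the delivered stock into the shop's counter trays

## Robot

A 7-joint arm with a two-finger parallel gripper is mounted at the origin on the work surface. World frame = base frame: x ahead of the robot, y to its left, z up, the work surface at z = 0. Lengths are in mm, angles in rad, forces in N, time in s.
With the tool pointing down it reaches from about 400 to 875 mm from the base axis. Payload 4.4 kg.
Tool frame: the origin (TCP) lies at the very end of the fingers, on their centre line; the grasp point (between the pads) lies 19 mm behind it; y points along the fingers, z is the direction in which the jaws open and shut, and the axes are right-handed (so a half turn about y gives the same grasp; the last joint's range is limited). The gripper opens to 85 mm and grips with 20 to 120 N. Pads are 22 mm wide; open, the fingers measure 114 mm over their backs; the gripper's body (76 mm by 85 mm) begins 54 mm behind the grasp point. The pads swing forward as they close: fully open they stand 13 mm farther back than shut.
Start: joints at [1.185, 0.628, 0.038, 1.517, -0.027, 0.996, -0.02], TCP at [204.374, -617.049, 207.513] pointing down, gripper open.
Joint ranges: [-3.06, 3.06], [-0.37, 2.12], [-1.25, 1.32], [0.18, 2.47], [-1.1, 4.24], [0.23, 1.98], [-2.94, 2.94]. Speed limits (rad/s): [2.57, 2.57, 3.14, 3.14, 3.14, 3.14, 3.14].

## Interface

Orientations are given as [roll, pitch, yaw] about the fixed x, y, z axes, in that order (R = Rz(yaw) Ry(pitch) Rx(roll)).
In Python, from cell import read_state, get_image, finish_job gives the robot as it stands. The module is installed in compiled form; this text tells all that it offers.
- The arm moves only by the tool servo_tool, never from a script. Its argument "increments" is a list of rows, each an object of numbers: "dx", "dy", "dz": the shift along the world's x, y, z in cm; "ax", "ay", "az": the turn, a rotation vector about the world's x, y, z in rad; "claw": the closure, from -1 (fully open) to 1 (shut). A call has 1 to 8 rows; each row is the pose to reach, as a shift and turn from the pose commanded when the call began; what a row does not reach only later rows make up. A row lasts 1/12 s, in which the tool goes at most 41.7 mm and 7.16 degrees, less where a joint would pass 70% of its speed; a pose out of reach is approached as far as the arm can. A call with a gripper value outside its range is refused whole. The fingers move at their own pace and stop on an object; the grip force is fixed at half the most. Time passes only in rows, so rows that repeat a pose let the fingers close. It gives the time, the measured TCP pose, the force and the opening at its end, in the units of the state.
- read_state(): the state, without advancing time (a new reading comes with each control period).
- get_image(name): name is "scene" or "top" or "wrist"; returns a dict with "color" (480x640x3 uint8, red, green, blue), "fov_y" (degrees; the focal length in pixels is half the picture's height over the tangent of half this angle, whatever the lens; pixels are square), "cx", "cy" (the principal point, pixels), "R" (3x3) and "t" (3): a world point X has camera coordinates R X + t. Camera axes: x right, y down, z forward; pixel columns grow to the right and rows downward; lengths in mm; the calibration is good to about 2 mm. A picture is of the moment at which its call begins. There is no depth.
- finish_job(): hands the job in, once; it reports no verdict.
The state is a dict: "clock": time; "qpos": joint angles; "qd": joint speeds; "tau": joint torques, N m; "eef_pos": TCP position; "tool_rot": TCP orientation; "force": force on the tool from outside, world axes, zero at the start; "torque": the same for the moment, N m; "width": finger opening in mm.
Only numpy, scipy, OpenCV 4.12 (cv2) and the standard library are available. Lean on these libraries where they do the work, as an engineer would, in place of code of your own. Each camera call takes 0.05 s, during which the arm holds its last target.

## Task

Sort the delivered stock into the two open-fronted trays on the shop counter, as shown by the sample standing behind each tray: both round tins wholly into the tray with the tin sample, and the hexagonal carton wholly into the tray with the hexagonal sample, lying flat on a side with its paper label facing straight up. Slide the tins and slide or roll the carton along the counter: do not pick them up and do not tip the tins over. Leave the glass jar and the cardboard packet where they stand.

Things in the scene. Friction and masses are not known exactly. Their poses are not given: they have to be found in the camera images.
- tin_a_center (a point): first plain round metal tin with a lid, 80 mm diameter, 40 mm tall, about 0.18 kg, standing flat on the counter; this point is its centre, 20 mm up; its z axis is the tin's axis (up). It stays put when let go.
- tin_b_center (a point): second plain round metal tin with a lid, 80 mm diameter, 40 mm tall, about 0.18 kg, standing flat on the counter; this point is its centre, 20 mm up; its z axis is the tin's axis (up). It stays put when let go.
- carton_center (a point): centre of a closed cardboard carton, a hexagonal prism 110 mm long, 52 mm across flats (flats 30 mm wide, 60 mm across corners), about 0.16 kg, lying on a flat, centre 26 mm up. x axis along its length; z axis is the outward normal of the one flat with the white paper label (85 x 24 mm). At the start the label is on one of the two upper slanting flats, 60 degrees from up.
- carton: the same carton, same origin and axes. A level push by fingers reaching below its corner (26 mm up) slides it without rolling; fingers bearing on that corner and stroking upward as well as forward roll it over its far bottom edge on to the next flat, 60 degrees a time, its centre moving 30 mm.
- carton_end1 (a point): axis end of the hexagonal carton, at the centre of its end face, 55 mm from the carton's centre along its +x axis
- carton_end2 (a point): axis end of the hexagonal carton, at the centre of its end face, 55 mm from the carton's centre along its -x axis
- tray_left: three-sided wooden tray fixed at the robot's left (+y); origin at the middle of its open mouth, on the counter; x points inward, away from the counter's middle, y along the mouth, z up. Inside 150 mm deep (x 0 to 150) and 280 wide (y -140 to 140); walls 8 mm thick, 30 high at both sides and back; no sill: its floor is level with the counter, so things slide straight in.
- tray_right: three-sided wooden tray fixed at the robot's right (-y); origin at the middle of its open mouth, on the counter; x points inward, away from the counter's middle, y along the mouth, z up. Inside 150 mm deep (x 0 to 150) and 280 wide (y -140 to 140); walls 8 mm thick, 30 high at both sides and back; no sill: its floor is level with the counter, so things slide straight in.
- sample_tin: fixed sample stand, a dark wooden block 90 x 130 x 25 mm with a round tin fixed on top, standing about 50 to 60 mm behind the back wall of one of the two trays (about 205 mm further in than that tray's mouth); that tray, the nearer one, is the one for tins. Origin at the centre of its underside.
- sample_carton: fixed sample stand, a dark wooden block 90 x 130 x 25 mm with a hexagonal carton fixed on top, standing about 50 to 60 mm behind the back wall of one of the two trays (about 205 mm further in than that tray's mouth); that tray, the nearer one, is the one for hexagonal cartons. Origin at the centre of its underside.
- jar_center (a point): bystander: low amber glass jar, 64 mm diameter, 50 mm tall, at the far side of the counter; this point is its centre, 25 mm up
- packet_center (a point): bystander: plain cardboard packet 60 x 110 x 45 mm (x, y, z), lying at the far side of the counter; this point is its centre, 22.5 mm up
Things that resemble listed ones, but are neither listed nor needed, are in the scene too. What is shaped like the carton but green or turquoise is not meant.

How it is judged (in metres and radians):
At the end, for the whole second after the job is handed in: Both tins upright (0.1 rad) in the tray backed by the tin sample, centres 36 mm or more past its mouth; the carton in the tray backed by the hexagonal sample, lying on a flat, both axis ends 20 mm or more past the mouth, label up within 0.12 rad; all at rest (((horizontal distance between sample_tin and tray_left below 0.3 m and horizontal distance between sample_carton and tray_right below 0.3 m and x of tin_a_center in the frame of tray_left between 0.036 and 0.15 m and y of tin_a_center in the frame of tray_left between -0.14 and 0.14 m and x of tin_b_center in the frame of tray_left between 0.036 and 0.15 m and y of tin_b_center in the frame of tray_left between -0.14 and 0.14 m and x of carton_end1 in the frame of tray_right between 0.02 and 0.15 m and y of carton_end1 in the frame of tray_right between -0.14 and 0.14 m and x of carton_end2 in the frame of tray_right between 0.02 and 0.15 m and y of carton_end2 in the frame of tray_right between -0.14 and 0.14 m) or (horizontal distance between sample_tin and tray_right below 0.3 m and horizontal distance between sample_carton and tray_left below 0.3 m and x of tin_a_center in the frame of tray_right between 0.036 and 0.15 m and y of tin_a_center in the frame of tray_right between -0.14 and 0.14 m and x of tin_b_center in the frame of tray_right between 0.036 and 0.15 m and y of tin_b_center in the frame of tray_right between -0.14 and 0.14 m and x of carton_end1 in the frame of tray_left between 0.02 and 0.15 m and y of carton_end1 in the frame of tray_left between -0.14 and 0.14 m and x of carton_end2 in the frame of tray_left between 0.02 and 0.15 m and y of carton_end2 in the frame of tray_left between -0.14 and 0.14 m)) and height (world z) of each of tin_a_center, tin_b_center below 0.026 m and angle between each of tin_a_center, tin_b_center's own z axis and vertical below 0.1 rad and angle between carton_center's own z axis and vertical below 0.12 rad and height (world z) of carton_center below 0.032 m and linear speed of each of tin_a, tin_b, carton below 0.02 m/s); the robot touches nothing.
It fails at once if a tin is picked up (centre over 45 mm high) (height (world z) of any of tin_a_center, tin_b_center above 0.045 m).
It fails at once if a tin is tipped over (more than 0.6 rad) (angle between any of tin_a_center, tin_b_center's own z axis and vertical above 0.6 rad).
It fails at once if the carton is picked up (centre over 60 mm high) (height (world z) of carton_center above 0.06 m).
It fails at once if the jar or the packet is moved by more than 20 mm (distance of any of jar_center, packet_center from where it was at the start of the episode above 0.02 m).
It also fails if it takes over 72 s, if anything falls off the work surface, if the arm or the gripper's body presses on something with over 40 N, if the wrist force passes 120 N, or if a joint passes its speed limit or range.

## Working session

There is one attempt and no reset: what is moved stays moved. The work goes in short steps, Python scripts to look and compute and a tool call to move; the robot and the scene stay as the last step left them, time stands still between calls to the robot, and variables do not carry over. Pictures are saved under pics/ and viewed, and the job is handed in when it is done.

Besides the shell and the picture viewer there is one more tool, called after "Emit:" as name(argument=value, ...) on one line, values as JSON. servo_tool: Moves the arm, as the interface text tells. Its arguments: {"type":"object","properties":{"increments":{"type":"array","items":{"type":"object","properties":{"dx":{"type":"number"},"dy":{"type":"number"},"dz":{"type":"number"},"ax":{"type":"number"},"ay":{"type":"number"},"az":{"type":"number"},"claw":{"type":"number"}}}}},"required":["increments"]}

```bash
mkdir -p pics; cat > h.py <<'E'
import numpy as np, cv2
from cell import read_state,get_image,finish_job
def snap(n,f):
    d=get_image(n); cv2.imwrite('pics/'+f,d['color'][:,:,::-1]); 
    np.savez('pics/'+f+'.npz',**{k:np.array(v) for k,v in d.items()}); return d
def K(d):
    h=d['color'].shape[0]; f=h/2/np.tan(np.radians(float(d['fov_y']))/2); return f
def ray(d,u,v,z):
    f=K(d); R=np.array(d['R']);t=np.array(d['t'])
    c=-R.T@t; w=R.T@np.array([(u-d['cx'])/f,(v-d['cy'])/f,1]); return c+w*(z-c[2])/w[2]
def proj(d,X):
    p=np.array(d['R'])@np.array(X,float)+np.array(d['t']); f=K(d); return p[0]/p[2]*f+d['cx'],p[1]/p[2]*f+d['cy']
E
python3 - <<'E'
from h import *
for n in('scene','top','wrist'):
    d=snap(n,n+'0.png'); print(n,d['fov_y'],d['cx'],d['cy'],(-np.array(d['R']).T@d['t']).round(),np.array(d['R']).round(2).tolist())
s=read_state(); print(s['eef_pos'],s['tool_rot'],s['clock'],s['force'])
E
```

```text
scene 51.739928315977345 316.1809766412792 255.15310568325492 [1377.  231.  784.] [[-0.26, 0.96, -0.0], [0.61, 0.17, -0.77], [-0.74, -0.2, -0.64]]
top 47.01383251567591 315.9328318873271 240.43104700094364 [ 395.   12. 1515.] [[0.01, -1.0, 0.02], [-1.0, -0.01, -0.1], [0.1, -0.02, -0.99]]
wrist 65.41956327809265 313.66285969153154 239.90042683242615 [ 268. -596.  374.] [[0.31, -0.95, -0.0], [-0.92, -0.3, 0.26], [-0.25, -0.08, -0.96]]
[ 204.16768498 -616.60024452  206.83599718] [-1.57217716e+00 -4.56096663e-05 -2.82188327e+00] 0.15 [-0.26755726 -0.20825943 -0.69674713]
```

View pics/top0.png

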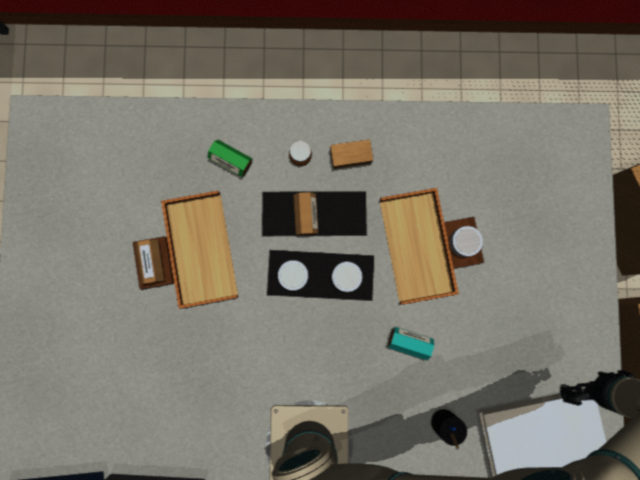

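View pics/scene0.png

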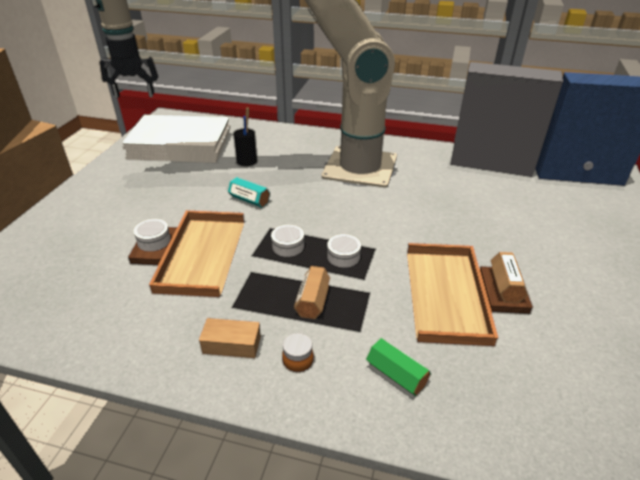

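```bash
python3 - <<'E'
from h import *
d=dict(np.load('pics/top0.png.npz')); im=d['color'][:,:,::-1]
c=cv2.resize(im[180:310,130:490],None,fx=2.2,fy=2.2,interpolation=cv2.INTER_CUBIC)
s=np.load('pics/scene0.png.npz')['color'][:,:,::-1][215:335,220:400]
s=cv2.resize(s,(540,360),interpolation=cv2.INTER_CUBIC)
cv2.imwrite('pics/crop.png',np.vstack([c[:,:792],cv2.copyMakeBorder(s[:300],0,0,0,792-540,0)]))
hsv=cv2.cvtColor(im,cv2.COLOR_BGR2HSV)
white=((hsv[...,1]<50)&(hsv[...,2]>165)).astype(np.uint8)
n,l,st,ce=cv2.connectedComponentsWithStats(white)
for i in range(1,n):
    if 60<st[i,4]<3000 and 120<ce[i][1]<320: print('white',st[i],ce[i].round(1),ray(d,*ce[i],40).round(1))
br=((hsv[...,0]<20)&(hsv[...,1]>90)&(hsv[...,2]>50)).astype(np.uint8)
n,l,st,ce=cv2.connectedComponentsWithStats(br)
for i in range(1,n):
    if st[i,4]>60 and 120<ce[i][1]<320: 
        cn=cv2.findContours((l==i).astype(np.uint8),0,2)[0][0]
        b=cv2.boxPoints(cv2.minAreaRect(cn)); print('brown',st[i],[(p.round(1).tolist(),ray(d,*p,30).round()[:2].tolist()) for p in b])
for n,(u,v) in dict(lm_t=(220,192),lm_b=(237,297),rm_t=(381,198),rm_b=(400,302),jar=(301,153),pk=(352,153),tq=(411,343),gr=(230,157)).items(): print(n,ray(d,u,v,20).round())
E
```

```text
white [612 135   7  31 107] [615.  150.7] [ 800.5 -837.9   40. ]
white [621 134  19  29 236] [629.2 147.9] [ 808.9 -877.8   40. ]
white [291 141  19  19 285] [299.8 150.2] [790.2  31.7  40. ]
white [454 227  29  29 564] [467.4 240.6] [ 546.7 -423.6   40. ]
white [140 245  10  13  63] [144.9 249.2] [514.7 441.6  40. ]
white [279 261  28  29 639] [292.5 275. ] [449.7  47.2  40. ]
white [333 262  28  29 634] [346.7 276.4] [447.2 -97.6  40. ]
white [143 267  10  11  64] [148.2 272.7] [452.2 430.7  40. ]
white [628 276  12  12 120] [634.  282.2] [ 438.6 -872.9   40. ]
brown [331 140  42  27 897] [([329.29998779296875, 144.8000030517578], [809.0, -49.0]), ([369.70001220703125, 139.0], [827.0, -161.0]), ([372.79998779296875, 160.89999389648438], [765.0, -169.0]), ([332.3999938964844, 166.6999969482422], [748.0, -58.0])]
brown [630 164  10  23 129] [([630.0, 164.0], [766.0, -884.0]), ([639.0, 164.0], [766.0, -909.0]), ([639.0, 186.0], [704.0, -906.0]), ([630.0, 186.0], [704.0, -881.0])]
brown [ 380  188  104  116 5455] [([378.79998779296875, 197.60000610351562], [663.0, -185.0]), ([467.29998
[... 159 characters left out ...]
rown [ 133  191  105  118 6108] [([125.5, 205.89999389648438], [632.0, 501.0]), ([219.1999969482422, 189.8000030517578], [680.0, 250.0]), ([237.89999389648438, 298.20001220703125], [387.0, 192.0]), ([144.3000030517578, 314.3999938964844], [342.0, 440.0])]
brown [294 192  24  43 759] [([292.8999938964844, 192.3000030517578], [675.0, 49.0]), ([314.79998779296875, 191.10000610351562], [679.0, -10.0]), ([317.20001220703125, 232.89999389648438], [564.0, -18.0]), ([295.29998779296875, 234.1999969482422], [560.0, 41.0])]
lm_t [675. 249.  20.]
lm_b [390. 196.  20.]
rm_t [ 664. -193.   20.]
rm_b [ 380. -243.   20.]
jar [788.  29.  20.]
pk [ 789. -113.   20.]
tq [ 271. -272.   20.]
gr [774. 224.  20.]
```

View pics/crop.png

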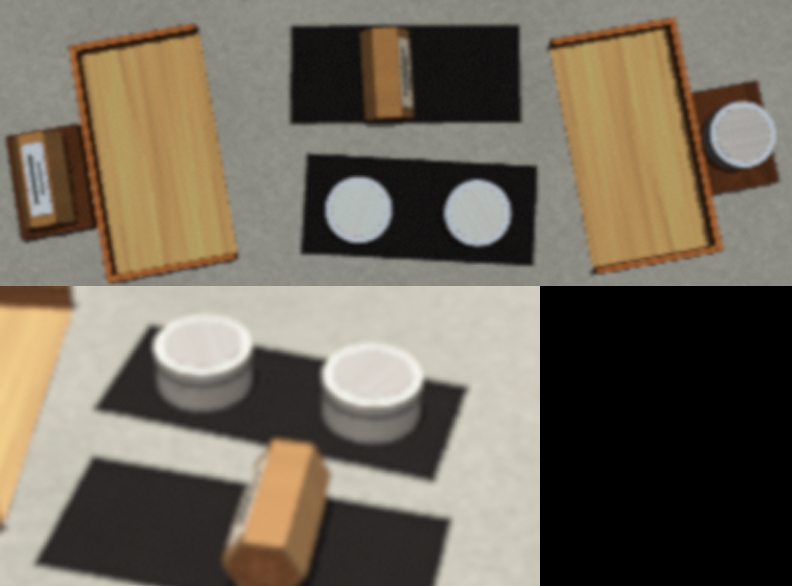

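Candidates for each object, by top-view pixel:
- **Carton:** brown (306,213) is the choice. Rejected are the packet (352,153), green (230,157), turquoise (411,343) and the sample (148,261).
- **Tins:** (293,275) and (347,276) are the choice. Rejected are the sample tin (467,241) and the jar (300,150).

The crop confirms this. The carton's label is on its −y slanting flat, so one roll toward +y turns it up. The carton goes left and the tins go right.

Emit:
servo_tool(increments=[{"dx": 23.5,"dy": 57.6,"az": 1.39,"claw": -0.18},{"dx": 23.5,"dy": 57.6,"az": 1.39,"claw": -0.18},{"dx": 23.5,"dy": 57.6,"az": 1.39,"claw": -0.18},{"dx": 23.5,"dy": 57.6,"az": 1.39,"claw": -0.18},{"dx": 23.5,"dy": 57.6,"az": 1.39,"claw": -0.18},{"dx": 23.5,"dy": 57.6,"az": 1.39,"claw": -0.18},{"dx": 23.5,"dy": 57.6,"az": 1.39,"claw": -0.18},{"dx": 23.5,"dy": 57.6,"az": 1.39,"claw": -0.18}])

```text
invalid input at $.increments[0]: expected keys dx, dy, dz, ax, ay, az, claw
```

Emit:
servo_tool(increments=[{"dx": 23.5,"dy": 57.6,"dz": 0,"ax": 0,"ay": 0,"az": 1.39,"claw": -0.18},{"dx": 23.5,"dy": 57.6,"dz": 0,"ax": 0,"ay": 0,"az": 1.39,"claw": -0.18},{"dx": 23.5,"dy": 57.6,"dz": 0,"ax": 0,"ay": 0,"az": 1.39,"claw": -0.18},{"dx": 23.5,"dy": 57.6,"dz": 0,"ax": 0,"ay": 0,"az": 1.39,"claw": -0.18},{"dx": 23.5,"dy": 57.6,"dz": 0,"ax": 0,"ay": 0,"az": 1.39,"claw": -0.18},{"dx": 23.5,"dy": 57.6,"dz": 0,"ax": 0,"ay": 0,"az": 1.39,"claw": -0.18},{"dx": 23.5,"dy": 57.6,"dz": 0,"ax": 0,"ay": 0,"az": 1.39,"claw": -0.18},{"dx": 23.5,"dy": 57.6,"dz": 0,"ax": 0,"ay": 0,"az": 1.39,"claw": -0.18}])

```text
clock: 0.82
eef_pos: [330.5, -306.5, 207.6]
tool_rot: [-1.571, -0.0, -1.816]
force: [1.7, -0.5, 0.4]
width: 50.3
```

Emit:
servo_tool(increments=[{"dx": 10.8,"dy": 26.5,"dz": 0,"ax": 0,"ay": 0,"az": 0.385,"claw": -0.18},{"dx": 10.8,"dy": 26.5,"dz": 0,"ax": 0,"ay": 0,"az": 0.385,"claw": -0.18},{"dx": 10.8,"dy": 26.5,"dz": 0,"ax": 0,"ay": 0,"az": 0.385,"claw": -0.18},{"dx": 10.8,"dy": 26.5,"dz": 0,"ax": 0,"ay": 0,"az": 0.385,"claw": -0.18},{"dx": 10.8,"dy": 26.5,"dz": 0,"ax": 0,"ay": 0,"az": 0.385,"claw": -0.18},{"dx": 10.8,"dy": 26.5,"dz": 0,"ax": 0,"ay": 0,"az": 0.385,"claw": -0.18},{"dx": 10.8,"dy": 26.5,"dz": 0,"ax": 0,"ay": 0,"az": 0.385,"claw": -0.18},{"dx": 10.8,"dy": 26.5,"dz": 0,"ax": 0,"ay": 0,"az": 0.385,"claw": -0.18}])

```text
clock: 1.48
eef_pos: [441.5, -35.2, 208.2]
tool_rot: [-1.566, 0.004, -1.425]
force: [0.3, 0.9, 0.0]
width: 50.7
```

```bash
python3 - <<'E'
from h import *
d=snap('wrist','w1.png'); s=read_state(); print(s['eef_pos'],s['tool_rot'],s['width'])
print(proj(d,(450,47,40)),proj(d,(447,-98,40)),proj(d,(439,-41,0)))
E
```

```text
[439.7211244  -39.14256949 207.7264147 ] [-1.5689967   0.00159711 -1.42850995] 50.16418799735374
(np.float64(336.5021473523278), np.float64(121.82167473346072)) (np.float64(309.03030019540483), np.float64(278.5166944880525)) (np.float64(309.47944217664747), np.float64(211.37768727979036))
```

View pics/w1.png

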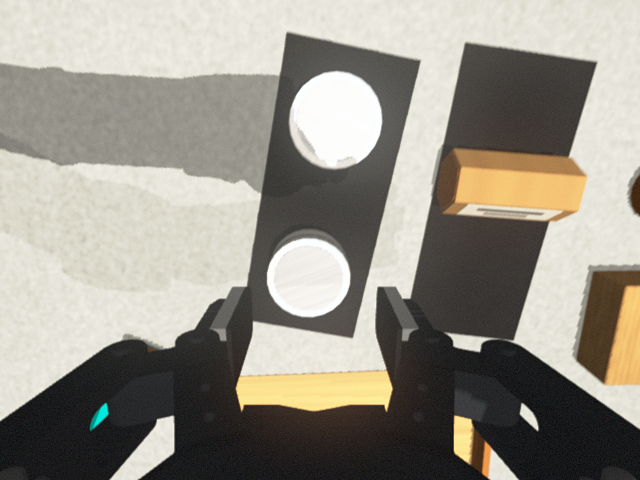

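The wrist view shows the tin tops at (336,121) and (309,277), matching the predictions. Next I lower behind the near tin.

Emit:
servo_tool(increments=[{"dx": 0,"dy": 0,"dz": -4,"ax": 0,"ay": 0,"az": 0,"claw": -0.18},{"dx": 0,"dy": 0,"dz": -8,"ax": 0,"ay": 0,"az": 0,"claw": -0.18},{"dx": 0,"dy": 0,"dz": -12,"ax": 0,"ay": 0,"az": 0,"claw": -0.18},{"dx": 0,"dy": 0,"dz": -16,"ax": 0,"ay": 0,"az": 0,"claw": -0.18},{"dx": 0,"dy": 0,"dz": -18.5,"ax": 0,"ay": 0,"az": 0,"claw": -0.18},{"dx": 0,"dy": 0,"dz": -19.8,"ax": 0,"ay": 0,"az": 0,"claw": -0.18},{"dx": 0,"dy": 0,"dz": -19.8,"ax": 0,"ay": 0,"az": 0,"claw": -0.18}])

```text
clock: 2.12
eef_pos: [434.9, -45.0, 6.8]
tool_rot: [-1.579, -0.001, -1.438]
force: [0.4, -0.3, -0.5]
width: 50.6
```

Emit:
servo_tool(increments=[{"dx": 0.15,"dy": -1.0,"dz": 0,"ax": 0,"ay": 0,"az": 0,"claw": -0.18},{"dx": 0.3,"dy": -2.0,"dz": 0,"ax": 0,"ay": 0,"az": 0,"claw": -0.18},{"dx": 0.5,"dy": -3.5,"dz": 0,"ax": 0,"ay": 0,"az": 0,"claw": -0.18},{"dx": 0.7,"dy": -5.2,"dz": 0,"ax": 0,"ay": 0,"az": 0,"claw": -0.18},{"dx": 1.0,"dy": -7.0,"dz": 0,"ax": 0,"ay": 0,"az": 0,"claw": -0.18},{"dx": 1.2,"dy": -8.8,"dz": 0,"ax": 0,"ay": 0,"az": 0,"claw": -0.18},{"dx": 1.5,"dy": -10.6,"dz": 0,"ax": 0,"ay": 0,"az": 0,"claw": -0.18},{"dx": 1.7,"dy": -12.4,"dz": 0,"ax": 0,"ay": 0,"az": 0,"claw": -0.18}])

```text
clock: 2.78
eef_pos: [455.9, -169.2, 10.8]
tool_rot: [-1.568, -0.0, -1.438]
force: [-0.1, 1.6, 0.2]
width: 50.6
```

Emit:
servo_tool(increments=[{"dx": 0.3,"dy": -1.8,"dz": 0,"ax": 0,"ay": 0,"az": 0,"claw": -0.18},{"dx": 0.6,"dy": -3.6,"dz": 0,"ax": 0,"ay": 0,"az": 0,"claw": -0.18},{"dx": 0.8,"dy": -5.4,"dz": 0,"ax": 0,"ay": 0,"az": 0,"claw": -0.18},{"dx": 1.1,"dy": -7.2,"dz": 0,"ax": 0,"ay": 0,"az": 0,"claw": -0.18},{"dx": 1.4,"dy": -9.0,"dz": 0,"ax": 0,"ay": 0,"az": 0,"claw": -0.18},{"dx": 1.6,"dy": -10.4,"dz": 0,"ax": 0,"ay": 0,"az": 0,"claw": -0.18},{"dx": 1.8,"dy": -11.4,"dz": 0,"ax": 0,"ay": 0,"az": 0,"claw": -0.18},{"dx": 1.8,"dy": -11.8,"dz": 0,"ax": 0,"ay": 0,"az": 0,"claw": -0.18}])

```text
clock: 3.45
eef_pos: [473.5, -288.0, 10.5]
tool_rot: [-1.569, -0.001, -1.44]
force: [0.9, 2.5, 0.4]
width: 50.6
```

```bash
cat >> h.py <<'E'
M=np.array([522,-218.]);U=np.array([.985,.173]);N=np.array([.173,-.985])
ML=np.array([532,222.]);UL=np.array([.983,.183]);NL=np.array([-.183,.983])
E
python3 - <<'E'
from h import *
d=snap('top','t2.png'); s=read_state(); print(s['eef_pos'],s['tool_rot'],s['clock'])
cv2.imwrite('pics/t2c.png',cv2.resize(d['color'][170:320,250:490,::-1],None,fx=3,fy=3))
E
```

```text
[ 473.35102235 -287.65546137   10.32613302] [-1.56929497e+00 -1.25831331e-03 -1.43969995e+00] 3.5
```

View pics/t2c.png

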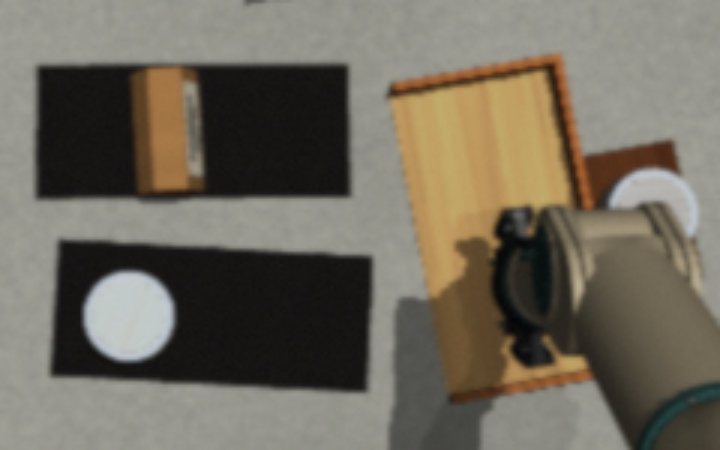

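Emit:
servo_tool(increments=[{"dx": -0.4,"dy": 2.5,"dz": 0,"ax": 0,"ay": 0,"az": 0,"claw": -0.18},{"dx": -0.5,"dy": 4.0,"dz": 3.5,"ax": 0,"ay": 0,"az": 0,"claw": -0.18},{"dx": -0.7,"dy": 6.0,"dz": 7,"ax": 0,"ay": 0,"az": 0.1,"claw": -0.18},{"dx": -1.1,"dy": 9.5,"dz": 8,"ax": 0,"ay": 0,"az": 0.229,"claw": -0.18},{"dx": -1.5,"dy": 13.5,"dz": 8,"ax": 0,"ay": 0,"az": 0.229,"claw": -0.18},{"dx": -2,"dy": 17.5,"dz": 8,"ax": 0,"ay": 0,"az": 0.229,"claw": -0.18},{"dx": -2.5,"dy": 21.5,"dz": 8,"ax": 0,"ay": 0,"az": 0.229,"claw": -0.18},{"dx": -3,"dy": 25.5,"dz": 8,"ax": 0,"ay": 0,"az": 0.229,"claw": -0.18}])

```text
clock: 4.17
eef_pos: [442.4, -28.4, 90.1]
tool_rot: [-1.57, -0.0, -1.207]
force: [0.5, 0.9, -0.6]
width: 50.5
```

Emit:
servo_tool(increments=[{"dx": -0.5,"dy": 4,"dz": 0,"ax": 0,"ay": 0,"az": 0,"claw": -0.18},{"dx": -0.9,"dy": 8,"dz": 0,"ax": 0,"ay": 0,"az": 0,"claw": -0.18},{"dx": -1.3,"dy": 12,"dz": 0,"ax": 0,"ay": 0,"az": 0,"claw": -0.18},{"dx": -1.3,"dy": 13.5,"dz": 0,"ax": 0,"ay": 0,"az": 0,"claw": -0.18},{"dx": -1.3,"dy": 13.5,"dz": 0,"ax": 0,"ay": 0,"az": 0,"claw": -0.18}])

```text
clock: 4.58
eef_pos: [429.9, 110.6, 90.3]
tool_rot: [-1.568, 0.003, -1.198]
force: [-0.1, -0.0, 0.6]
width: 50.4
```

```bash
python3 - <<'E'
from h import *
d=snap('top','t3.png'); s=read_state(); print(s['eef_pos'],s['tool_rot'],s['clock'])
im=d['color'];hsv=cv2.cvtColor(im,cv2.COLOR_RGB2HSV)
white=((hsv[...,1]<50)&(hsv[...,2]>165)).astype(np.uint8)
n,l,st,ce=cv2.connectedComponentsWithStats(white)
for i in range(1,n):
    if 200<st[i,4]<3000 and 120<ce[i][1]<320: p=ray(d,*ce[i],40); print('white',st[i],p.round(1),(p[:2]-M)@N,(p[:2]-M)@U)
cv2.imwrite('pics/t3c.png',cv2.resize(im[170:320,250:490,::-1],None,fx=3,fy=3))
E
```

```text
[429.72537064 107.19086502  90.00411823] [-1.56972460e+00  6.29149573e-04 -1.20184085e+00] 4.6333
white [621 131  19  33 358] [ 814.2 -879.6   40. ] 702.2710782054534 173.33725329034442
white [290 141  20  19 293] [790.4  31.7  40. ] -199.48421979886115 307.53066575499815
white [454 227  29  29 652] [ 546.8 -424.7   40. ] 207.88805677838621 -11.325284886107259
white [419 251  28  29 651] [ 479.5 -328.8   40. ] 101.83326973835706 -61.02737859819489
white [281 261  26  26 422] [457.9  39.5  40. ] -264.7135349896535 -18.578782352916072
```

View pics/t3c.png

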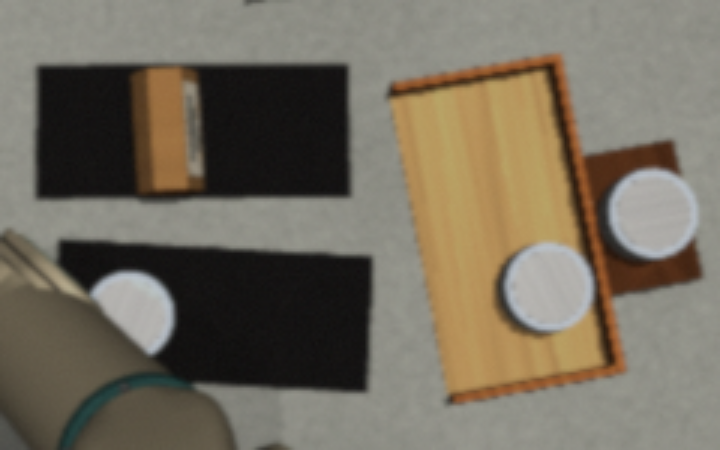

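The first tin is in at depth 102, u −61. Now the second tin.

Emit:
servo_tool(increments=[{"dx": 0,"dy": 0,"dz": -4,"ax": 0,"ay": 0,"az": 0,"claw": -0.18},{"dx": 0,"dy": -0.1,"dz": -7,"ax": 0,"ay": 0,"az": 0,"claw": -0.18},{"dx": 0,"dy": -0.3,"dz": -8.1,"ax": 0,"ay": 0,"az": 0,"claw": -0.18},{"dx": 0,"dy": -0.3,"dz": -8.1,"ax": 0,"ay": 0,"az": 0,"claw": -0.18},{"dx": 0.3,"dy": -1.2,"dz": -8.1,"ax": 0,"ay": 0,"az": 0,"claw": -0.18},{"dx": 0.7,"dy": -2.2,"dz": -8.1,"ax": 0,"ay": 0,"az": 0,"claw": -0.18},{"dx": 1.2,"dy": -3.6,"dz": -8.1,"ax": 0,"ay": 0,"az": 0,"claw": -0.18},{"dx": 1.8,"dy": -5.2,"dz": -8.1,"ax": 0,"ay": 0,"az": 0,"claw": -0.18}])

```text
clock: 5.3
eef_pos: [449.2, 51.7, 9.9]
tool_rot: [-1.569, 0.0, -1.208]
force: [0.2, -0.2, -0.2]
width: 50.3
```

Emit:
servo_tool(increments=[{"dx": 0.6,"dy": -1.7,"dz": 0,"ax": 0,"ay": 0,"az": 0,"claw": -0.18},{"dx": 1.25,"dy": -3.4,"dz": 0,"ax": 0,"ay": 0,"az": 0,"claw": -0.18},{"dx": 1.9,"dy": -5.1,"dz": 0,"ax": 0,"ay": 0,"az": 0,"claw": -0.18},{"dx": 2.5,"dy": -6.8,"dz": 0,"ax": 0,"ay": 0,"az": 0,"claw": -0.18},{"dx": 3.2,"dy": -8.5,"dz": 0,"ax": 0,"ay": 0,"az": 0,"claw": -0.18},{"dx": 3.8,"dy": -10.2,"dz": 0,"ax": 0,"ay": 0,"az": 0,"claw": -0.18},{"dx": 4.5,"dy": -11.9,"dz": 0,"ax": 0,"ay": 0,"az": 0,"claw": -0.18},{"dx": 5.1,"dy": -13.6,"dz": 0,"ax": 0,"ay": 0,"az": 0,"claw": -0.18}])

```text
clock: 5.97
eef_pos: [499.9, -86.0, 10.2]
tool_rot: [-1.569, -0.001, -1.21]
force: [0.3, 1.5, -0.0]
width: 50.5
```

Emit:
servo_tool(increments=[{"dx": 0.6,"dy": -1.7,"dz": 0,"ax": 0,"ay": 0,"az": 0,"claw": -0.18},{"dx": 1.25,"dy": -3.4,"dz": 0,"ax": 0,"ay": 0,"az": 0,"claw": -0.18},{"dx": 1.9,"dy": -5.1,"dz": 0,"ax": 0,"ay": 0,"az": 0,"claw": -0.18},{"dx": 2.5,"dy": -6.8,"dz": 0,"ax": 0,"ay": 0,"az": 0,"claw": -0.18},{"dx": 3.2,"dy": -8.5,"dz": 0,"ax": 0,"ay": 0,"az": 0,"claw": -0.18},{"dx": 3.8,"dy": -10.2,"dz": 0,"ax": 0,"ay": 0,"az": 0,"claw": -0.18},{"dx": 4.5,"dy": -11.9,"dz": 0,"ax": 0,"ay": 0,"az": 0,"claw": -0.18},{"dx": 5.1,"dy": -13.6,"dz": 0,"ax": 0,"ay": 0,"az": 0,"claw": -0.18}])

```text
clock: 6.63
eef_pos: [550.0, -222.2, 10.3]
tool_rot: [-1.57, -0.001, -1.21]
force: [0.3, 1.6, -0.3]
width: 50.3
```

Emit:
servo_tool(increments=[{"dx": 0.6,"dy": -1.6,"dz": 0,"ax": 0,"ay": 0,"az": 0,"claw": -0.18},{"dx": 1.1,"dy": -2.9,"dz": 0,"ax": 0,"ay": 0,"az": 0,"claw": -0.18},{"dx": 1.4,"dy": -3.7,"dz": 0,"ax": 0,"ay": 0,"az": 0,"claw": -0.18},{"dx": 1.5,"dy": -4.0,"dz": 0,"ax": 0,"ay": 0,"az": 0,"claw": -0.18},{"dx": 0.7,"dy": -2.0,"dz": 0,"ax": 0,"ay": 0,"az": 0,"claw": -0.18},{"dx": 0,"dy": 0.5,"dz": 1,"ax": 0,"ay": 0,"az": 0,"claw": -0.18},{"dx": 0,"dy": 2,"dz": 4,"ax": 0,"ay": 0,"az": 0,"claw": -0.18},{"dx": 0,"dy": 4,"dz": 8,"ax": 0,"ay": 0,"az": 0,"claw": -0.18}])

```text
clock: 7.3
eef_pos: [547.1, -180.0, 85.1]
tool_rot: [-1.576, 0.003, -1.207]
force: [0.7, -0.4, 0.7]
width: 50.4
```

Emit:
servo_tool(increments=[{"dx": 2,"dy": 3.5,"dz": 0,"ax": 0,"ay": 0,"az": -0.1,"claw": -0.5},{"dx": 4,"dy": 7,"dz": 0,"ax": 0,"ay": 0,"az": -0.2,"claw": -0.5},{"dx": 6,"dy": 10,"dz": 1,"ax": 0,"ay": 0,"az": -0.294,"claw": -0.5},{"dx": 7.6,"dy": 11.5,"dz": 2,"ax": 0,"ay": 0,"az": -0.294,"claw": -0.5},{"dx": 7.6,"dy": 11.5,"dz": 3,"ax": 0,"ay": 0,"az": -0.294,"claw": -0.5},{"dx": 7.6,"dy": 11.5,"dz": 3,"ax": 0,"ay": 0,"az": -0.294,"claw": -0.5}])

```text
clock: 7.8
eef_pos: [628.0, -63.9, 118.5]
tool_rot: [-1.567, -0.0, -1.498]
force: [0.6, -1.5, 0.6]
width: 64.1
```

```bash
python3 - <<'E'
from h import *
d=snap('wrist','w4.png'); s=read_state(); print(s['eef_pos'],s['tool_rot'],s['clock'],s['width'])
print(proj(d,s['eef_pos']),proj(d,(623,-14,26)),[proj(d,(619+sx*55+4,-14+sx*4,26)) for sx in(1,-1)])
d=snap('top','t4.png')
cv2.imwrite('pics/t4c.png',cv2.resize(d['color'][170:320,250:490,::-1],None,fx=3,fy=3))
E
```

```text
[626.41544237 -66.13260659 117.05198681] [-1.56933372e+00 -1.11001177e-03 -1.50095524e+00] 7.85 64.03201504273682
(np.float64(310.2686767222733), np.float64(284.9263381784939)) (np.float64(311.27253610664684), np.float64(162.41497121659953)) [(np.float64(392.18583553140945), np.float64(162.38574290806525)), (np.float64(230.22730496390258), np.float64(162.444247182824))]
```

View pics/w4.png

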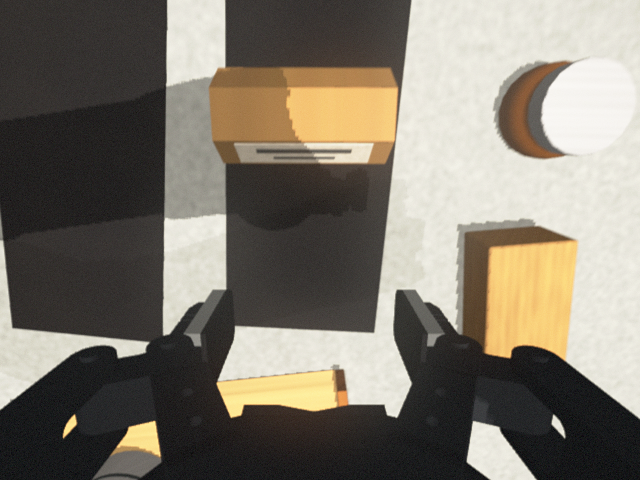

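View pics/t4c.png

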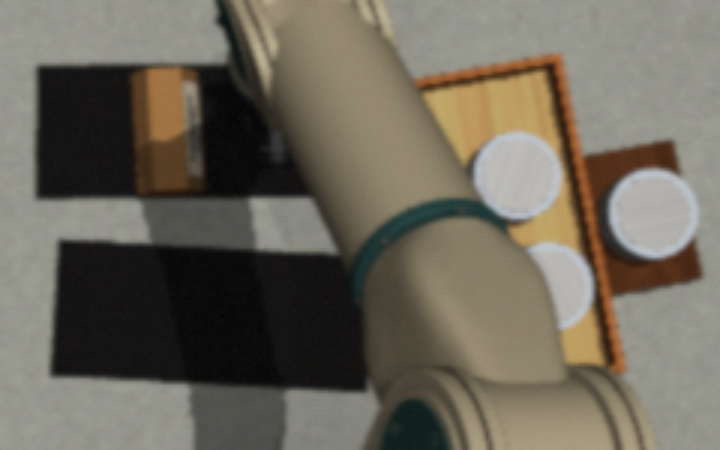

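The wrist view shows the carton's near corner edge at row 163, columns 229–391, as predicted. The label is on the near (−y) slant. The top view shows both tins in the right tray. Now I lower behind the carton.

Emit:
servo_tool(increments=[{"dx": -0.2,"dy": 2,"dz": -3.5,"ax": 0,"ay": 0,"az": 0,"claw": -0.5},{"dx": -0.3,"dy": 2,"dz": -7,"ax": 0,"ay": 0,"az": 0,"claw": -0.5},{"dx": -0.3,"dy": 2,"dz": -10,"ax": 0,"ay": 0,"az": 0,"claw": -0.5},{"dx": -0.3,"dy": 2,"dz": -11.1,"ax": 0,"ay": 0,"az": 0,"claw": -0.5},{"dx": -0.3,"dy": 2,"dz": -11.1,"ax": 0,"ay": 0,"az": 0,"claw": -0.5},{"dx": -0.3,"dy": 2,"dz": -11.1,"ax": 0,"ay": 0,"az": 0,"claw": -0.5}])

```text
clock: 8.4
eef_pos: [622.9, -47.0, 4.8]
tool_rot: [-1.572, -0.0, -1.503]
force: [0.8, 0.6, 0.5]
width: 63.8
```

```bash
python3 - <<'E'
from h import *
d=snap('wrist','w5.png'); s=read_state(); print(s['eef_pos'],s['tool_rot'],s['clock'],s['width'])
d=snap('scene','s5.png')
cv2.imwrite('pics/s5c.png',cv2.resize(d['color'][200:340,210:410,::-1],None,fx=4,fy=4,interpolation=cv2.INTER_CUBIC))
E
```

```text
[624.05000445 -46.61173565   5.92353696] [-1.56919928e+00 -1.08372251e-04 -1.50312239e+00] 8.45 63.65572461732579
```

View pics/s5c.png

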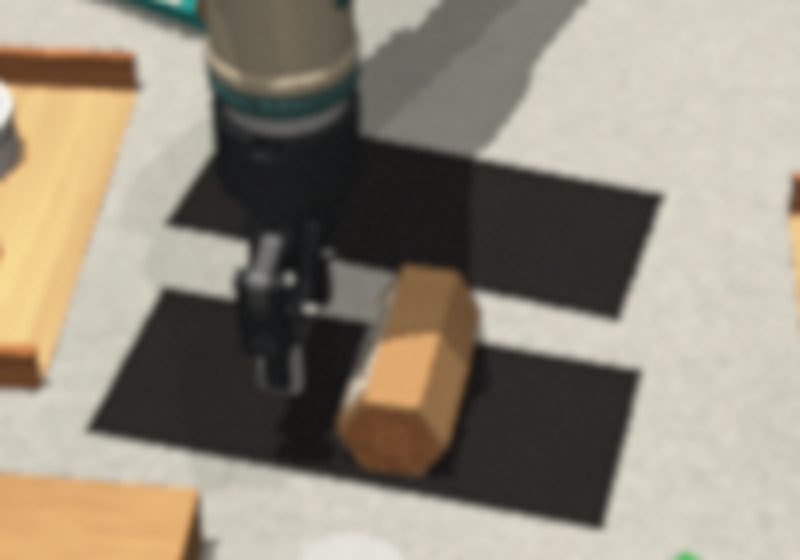

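Emit:
servo_tool(increments=[{"dx": -0.1,"dy": 1.2,"dz": 0,"ax": 0,"ay": 0,"az": 0,"claw": -0.5},{"dx": -0.15,"dy": 2.1,"dz": 0,"ax": 0,"ay": 0,"az": 0,"claw": -0.5},{"dx": -0.15,"dy": 2.6,"dz": 0.3,"ax": 0,"ay": 0,"az": 0,"claw": -0.5},{"dx": -0.2,"dy": 3.2,"dz": 1.0,"ax": 0,"ay": 0,"az": 0,"claw": -0.5},{"dx": -0.25,"dy": 3.9,"dz": 1.7,"ax": 0,"ay": 0,"az": 0,"claw": -0.5},{"dx": -0.3,"dy": 4.7,"dz": 2.3,"ax": 0,"ay": 0,"az": 0,"claw": -0.5},{"dx": -0.35,"dy": 5.5,"dz": 2.8,"ax": 0,"ay": 0,"az": 0,"claw": -0.5},{"dx": -0.35,"dy": 5.5,"dz": 2.8,"ax": 0,"ay": 0,"az": 0,"claw": -0.5}])

```text
clock: 9.17
eef_pos: [620.8, 12.7, 34.6]
tool_rot: [-1.568, 0.002, -1.499]
force: [0.3, 1.4, -0.3]
width: 64.0
```

```bash
python3 - <<'E'
from h import *
d=snap('wrist','w6.png'); s=read_state(); print(s['eef_pos'],s['tool_rot'],s['clock'],s['width'],s['force'])
d=snap('scene','s6.png')
cv2.imwrite('pics/s6c.png',cv2.resize(d['color'][200:340,210:410,::-1],None,fx=4,fy=4,interpolation=cv2.INTER_CUBIC))
E
```

```text
[620.39048115  11.10368771  33.83965684] [-1.56896730e+00  8.82511948e-04 -1.49972400e+00] 9.2167 64.50211350124056 [ 0.29492382 -0.82192414  0.22270221]
```

View pics/s6c.png

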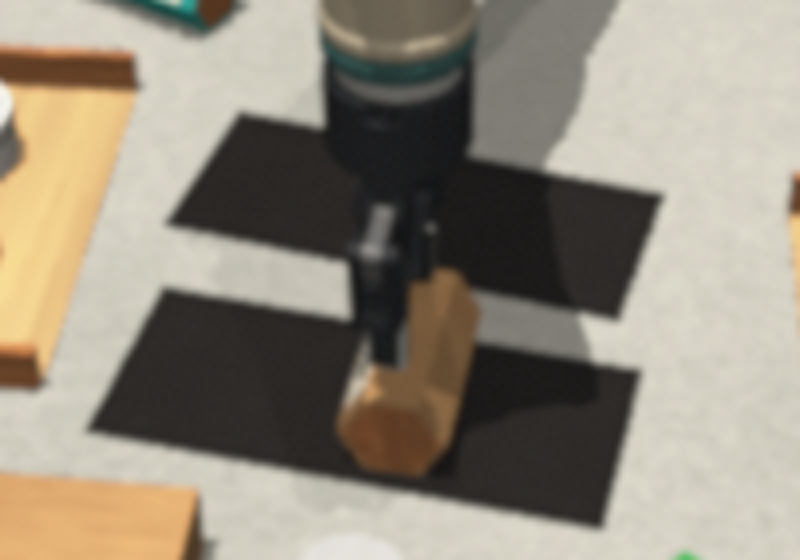

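View pics/w6.png

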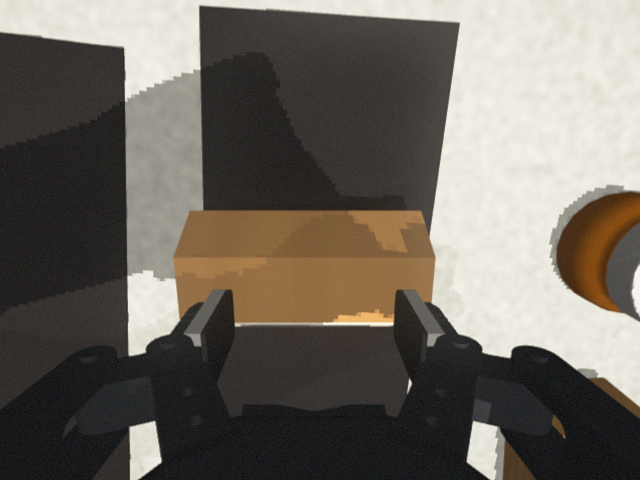

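```bash
python3 - <<'E'
from h import *
d=dict(np.load('pics/w6.png.npz'))
for u,v,z in((310,210,26),(310,257,52),(310,322,52),(310,322,26),(175,257,52),(434,257,52)): print(v,z,ray(d,u,v,z).round(1))
for f in('s5','s6'):
    d=dict(np.load(f'pics/{f}.png.npz')); print([proj(d,X) for X in((564,16,0),(674,16,26))])
E
```

```text
210 26 [616.6  45.7  26. ]
257 52 [617.8  30.6  52. ]
322 52 [6.199e+02 6.000e-01 5.200e+01]
322 26 [620.6 -13.   26. ]
257 52 [561.2  26.6  52. ]
257 52 [669.8  34.3  52. ]
[(np.float64(318.84425684725267), np.float64(285.1330399880833)), (np.float64(305.46317159592564), np.float64(310.3478862733488))]
[(np.float64(318.84425684725267), np.float64(285.1330399880833)), (np.float64(305.46317159592564), np.float64(310.3478862733488))]
```

```bash
python3 - <<'E'
from h import *
d=dict(np.load('pics/t4.png.npz')); p=ray(d,250+517/3,170+175/3,40)[:2]; print('tinA',p,(p-M)@N,(p-M)@U)
for f,tcp in(('s5',(624,-46.6,5.9)),('s6',(620.4,11.1,33.8))):
    d=dict(np.load(f'pics/{f}.png.npz'))
    for dx in (32,47):
      for dy in(-11,11):
        print(f,dx,dy,[tuple(np.round(proj(d,(tcp[0]+dx,tcp[1]+dy,tcp[2]+h)),1)) for h in(0,5,10,15)])
    a=d['color'][250:310,250:350,::-1]; cv2.imwrite(f'pics/{f}z.png',cv2.resize(a,None,fx=8,fy=8,interpolation=cv2.INTER_CUBIC))
d=dict(np.load('pics/w6.png.npz'))
for z in(34,40,47,53): print(z,ray(d,225,290,z).round(1))
E
```

```text
tinA [ 578.77164967 -301.78110744] 92.34588622060227 41.42594333808716
s5 32 -11 [(np.float64(275.8), np.float64(304.7)), (np.float64(275.7), np.float64(303.1)), (np.float64(275.5), np.float64(301.5)), (np.float64(275.4), np.float64(299.9))]
s5 32 11 [(np.float64(285.3), np.float64(306.6)), (np.float64(285.2), np.float64(305.0)), (np.float64(285.1), np.float64(303.4)), (np.float64(285.0), np.float64(301.7))]
s5 47 -11 [(np.float64(273.6), np.float64(309.5)), (np.float64(273.4), np.float64(307.8)), (np.float64(273.3), np.float64(306.2)), (np.float64(273.2), np.float64(304.6))]
s5 47 11 [(np.float64(283.2), np.float64(311.4)), (np.float64(283.1), np.float64(309.8)), (np.float64(283.0), np.float64(308.1)), (np.float64(282.9), np.float64(306.5))]
s6 32 -11 [(np.float64(301.1), np.float64(299.4)), (np.float64(301.1), np.float64(297.7)), (np.float64(301.0), np.float64(296.1)), (np.float64(301.0), np.float64(294.4))]
s6 32 11 [(np.float64(311.0), np.float64(301.3)), (np.float64(310.9), np.float64(299.6)), (np.float64(310.9), np.float64(297.9)), (np.float64(310.9), np.float64(296.3))]
s6 47 -11 [(np.float64(299.1), np.float64(304.2)), (np.float64(299.0), np.float64(302.5)), (np.float64(299.0), np.float64(300.8)), (np.float64(298.9), np.float64(299.2))]
s6 47 11 [(np.float64(309.0), np.float64(306.1)), (np.float64(309.0), np.float64(304.5)), (np.float64(309.0), np.float64(302.8)), (np.float64(309.0), np.float64(301.1))]
34 [578.3   5.3  34. ]
40 [579.7   7.9  40. ]
47 [581.2  11.   47. ]
53 [582.5  13.6  53. ]
```

View pics/s6z.png

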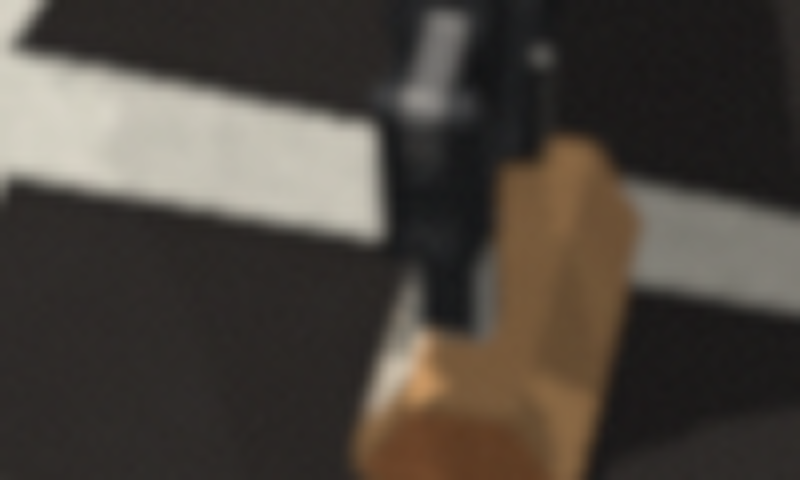

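View pics/s5z.png

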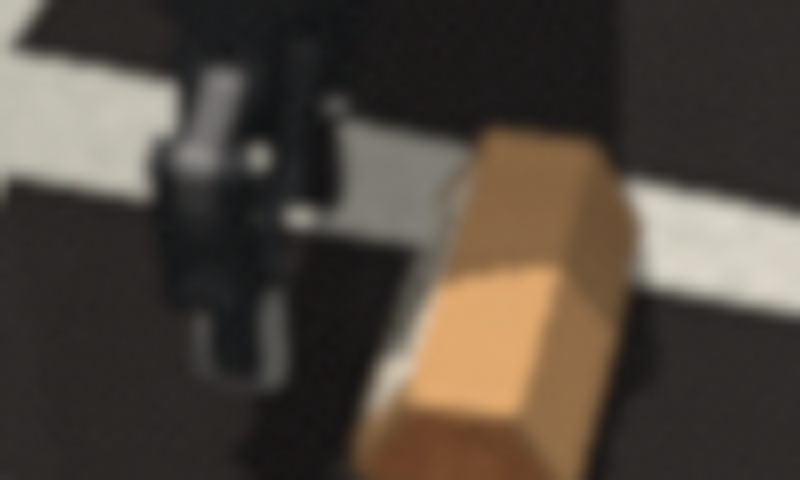

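The fingertips at this opening sit about 18 mm above the nominal TCP, so they rode over the carton, which did not move. I'll retry with a narrower opening, which brings the tips lower.

Emit:
servo_tool(increments=[{"dx": 0,"dy": 0,"dz": 2.5,"ax": 0,"ay": 0,"az": 0,"claw": -0.5},{"dx": 0.2,"dy": -3,"dz": 4,"ax": 0,"ay": 0,"az": 0,"claw": 0.4},{"dx": 0.3,"dy": -6.2,"dz": 4,"ax": 0,"ay": 0,"az": 0,"claw": 0.4},{"dx": 0.3,"dy": -6.2,"dz": 2,"ax": 0,"ay": 0,"az": 0,"claw": 0.4},{"dx": 0.3,"dy": -6.2,"dz": -1,"ax": 0,"ay": 0,"az": 0,"claw": 0.4},{"dx": 0.3,"dy": -6.2,"dz": -2.4,"ax": 0,"ay": 0,"az": 0,"claw": 0.4},{"dx": 0.3,"dy": -6.2,"dz": -2.4,"ax": 0,"ay": 0,"az": 0,"claw": 0.4}])

```text
clock: 9.85
eef_pos: [619.4, -53.5, 5.0]
tool_rot: [-1.578, 0.0, -1.502]
force: [-0.6, 0.1, 0.7]
width: 25.8
```

```bash
python3 - <<'E'
from h import *
s=read_state(); print(s['eef_pos'],s['tool_rot'],s['clock'],s['width'])
d=snap('scene','s7.png')
a=d['color'][250:325,250:350,::-1]; cv2.imwrite('pics/s7z.png',cv2.resize(a,None,fx=8,fy=8,interpolation=cv2.INTER_CUBIC))
t=s['eef_pos']
for dx in(13,28): print([tuple(np.round(proj(d,(t[0]+dx,t[1],t[2]+h)),1)) for h in(0,5,10,15)])
E
```

```text
[619.36162483 -53.46308993   5.03209138] [-1.57828459e+00  3.07429076e-04 -1.50220057e+00] 9.85 25.834653349670777
[(np.float64(281.0), np.float64(298.1)), (np.float64(280.9), np.float64(296.5)), (np.float64(280.8), np.float64(294.9)), (np.float64(280.7), np.float64(293.2))]
[(np.float64(278.8), np.float64(302.7)), (np.float64(278.7), np.float64(301.1)), (np.float64(278.6), np.float64(299.4)), (np.float64(278.5), np.float64(297.8))]
```

View pics/s7z.png

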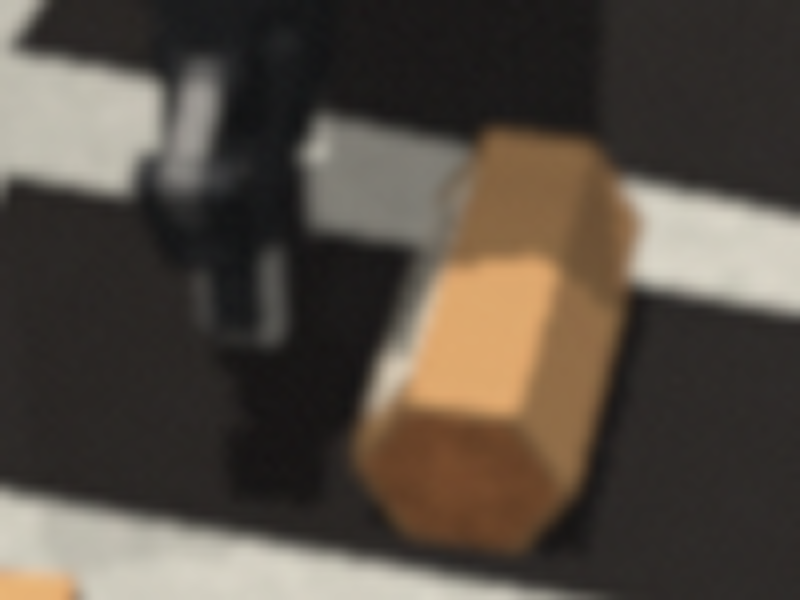

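Emit:
servo_tool(increments=[{"dx": 0.3,"dy": 0,"dz": -0.2,"ax": 0,"ay": 0,"az": 0,"claw": 0.4},{"dx": 0.3,"dy": 0,"dz": -0.4,"ax": 0,"ay": 0,"az": 0,"claw": 0.4},{"dx": 0.3,"dy": 0,"dz": -0.4,"ax": 0,"ay": 0,"az": 0,"claw": 0.4}])

```text
clock: 10.15
eef_pos: [626.8, -52.3, 5.6]
tool_rot: [-1.569, 0.0, -1.501]
force: [-0.6, -0.2, 0.5]
width: 25.3
```

Emit:
servo_tool(increments=[{"dx": -0.2,"dy": 0,"dz": -0.2,"ax": 0,"ay": 0,"az": 0,"claw": 0.4},{"dx": -0.3,"dy": 0,"dz": -0.4,"ax": 0,"ay": 0,"az": 0,"claw": 0.4},{"dx": -0.3,"dy": 0,"dz": -0.4,"ax": 0,"ay": 0,"az": 0,"claw": 0.4}])

```text
clock: 10.4
eef_pos: [622.3, -52.9, 0.7]
tool_rot: [-1.571, -0.0, -1.502]
force: [0.9, 0.1, -0.6]
width: 25.8
```

```bash
python3 - <<'E'
from h import *
s=read_state(); print(s['eef_pos'],s['tool_rot'],s['clock'],s['width'],s['force'])
d=snap('scene','s8.png')
a=d['color'][250:325,250:350,::-1]; cv2.imwrite('pics/s8z.png',cv2.convertScaleAbs(cv2.resize(a,None,fx=8,fy=8,interpolation=cv2.INTER_CUBIC),alpha=2.2,beta=0))
t=s['eef_pos']
for dx in(13,28): print([tuple(np.round(proj(d,(t[0]+dx,t[1],t[2]+h)),1)) for h in(0,5,10,15)])
E
```

```text
[622.25481501 -52.85522448   0.74754216] [-1.57138746e+00 -2.11726905e-04 -1.50161729e+00] 10.4 25.78926746861252 [ 0.85240827  0.05727027 -0.58761579]
[(np.float64(280.9), np.float64(300.4)), (np.float64(280.8), np.float64(298.8)), (np.float64(280.7), np.float64(297.2)), (np.float64(280.6), np.float64(295.5))]
[(np.float64(278.8), np.float64(305.0)), (np.float64(278.7), np.float64(303.4)), (np.float64(278.6), np.float64(301.8)), (np.float64(278.4), np.float64(300.2))]
```

View pics/s8z.png

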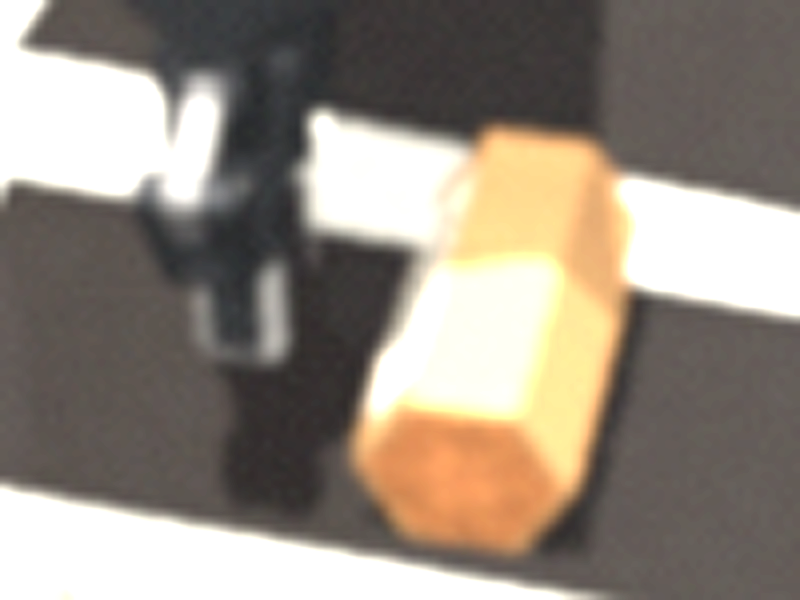

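Emit:
servo_tool(increments=[{"dx": 0,"dy": 0,"dz": -0.2,"ax": 0,"ay": 0,"az": 0,"claw": 0.4},{"dx": 0,"dy": 0,"dz": -0.4,"ax": 0,"ay": 0,"az": 0,"claw": 0.4},{"dx": 0,"dy": 0,"dz": -0.4,"ax": 0,"ay": 0,"az": 0,"claw": 0.4}])

```text
clock: 10.7
eef_pos: [622.5, -52.9, -3.6]
tool_rot: [-1.571, 0.0, -1.502]
force: [-0.0, 0.6, 0.5]
width: 25.3
```

Emit:
servo_tool(increments=[{"dx": -0.1,"dy": 1.2,"dz": -0.1,"ax": 0,"ay": 0,"az": 0,"claw": 0.4},{"dx": -0.15,"dy": 2.2,"dz": -0.1,"ax": 0,"ay": 0,"az": 0,"claw": 0.4},{"dx": -0.2,"dy": 3.0,"dz": 0,"ax": 0,"ay": 0,"az": 0,"claw": 0.4},{"dx": -0.2,"dy": 3.5,"dz": 0.6,"ax": 0,"ay": 0,"az": 0,"claw": 0.4},{"dx": -0.25,"dy": 4.0,"dz": 1.3,"ax": 0,"ay": 0,"az": 0,"claw": 0.4}])

```text
clock: 11.12
eef_pos: [620.0, -11.3, 10.0]
tool_rot: [-1.571, 0.0, -1.5]
force: [0.7, -0.7, 0.5]
width: 25.6
```

```bash
python3 - <<'E'
from h import *
s=read_state(); print(s['eef_pos'],s['tool_rot'],s['clock'],s['width'],s['force'])
d=snap('scene','s9.png')
a=d['color'][250:325,250:350,::-1]; cv2.imwrite('pics/s9z.png',cv2.convertScaleAbs(cv2.resize(a,None,fx=8,fy=8,interpolation=cv2.INTER_CUBIC),alpha=1.5,beta=0))
E
```

```text
[619.95626154 -11.26023006  10.03436244] [-1.57149770e+00  3.48944070e-04 -1.50029569e+00] 11.1167 25.602311849150773 [ 0.73369345 -0.74162665  0.52887709]
```

View pics/s9z.png

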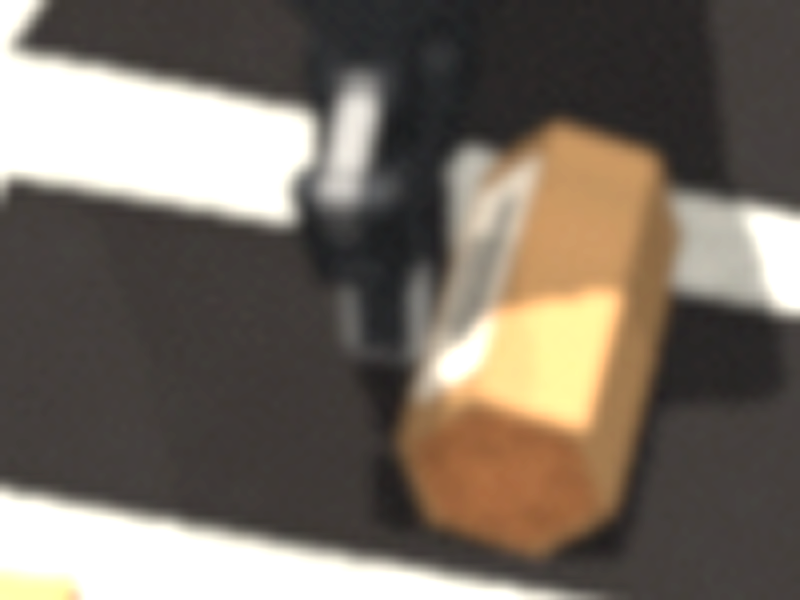

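It is rolling, tilted about 15°. I continue the stroke.

Emit:
servo_tool(increments=[{"dx": -0.05,"dy": 0.7,"dz": 0.6,"ax": 0,"ay": 0,"az": 0,"claw": 0.4},{"dx": -0.1,"dy": 1.5,"dz": 1.1,"ax": 0,"ay": 0,"az": 0,"claw": 0.4},{"dx": -0.15,"dy": 2.3,"dz": 1.5,"ax": 0,"ay": 0,"az": 0,"claw": 0.4},{"dx": -0.2,"dy": 3.0,"dz": 1.8,"ax": 0,"ay": 0,"az": 0,"claw": 0.4},{"dx": -0.2,"dy": 3.3,"dz": 1.9,"ax": 0,"ay": 0,"az": 0,"claw": 0.4},{"dx": -0.2,"dy": 3.3,"dz": 1.9,"ax": 0,"ay": 0,"az": 0,"claw": 0.4}])

```text
clock: 11.67
eef_pos: [618.5, 22.3, 29.2]
tool_rot: [-1.57, 0.001, -1.5]
force: [0.3, -0.6, -1.0]
width: 25.6
```

```bash
python3 - <<'E'
from h import *
s=read_state(); print(s['eef_pos'],s['tool_rot'],s['clock'],s['width'],s['force'])
d=snap('scene','s10.png')
a=d['color'][250:325,250:350,::-1]; cv2.imwrite('pics/s10z.png',cv2.convertScaleAbs(cv2.resize(a,None,fx=8,fy=8,interpolation=cv2.INTER_CUBIC),alpha=1.5,beta=0))
E
```

```text
[618.51263161  22.33284639  29.23416115] [-1.56982360e+00  1.33330085e-03 -1.49970365e+00] 11.6667 25.621032409288713 [ 0.27906481 -0.62873763 -1.01399287]
```

View pics/s10z.png

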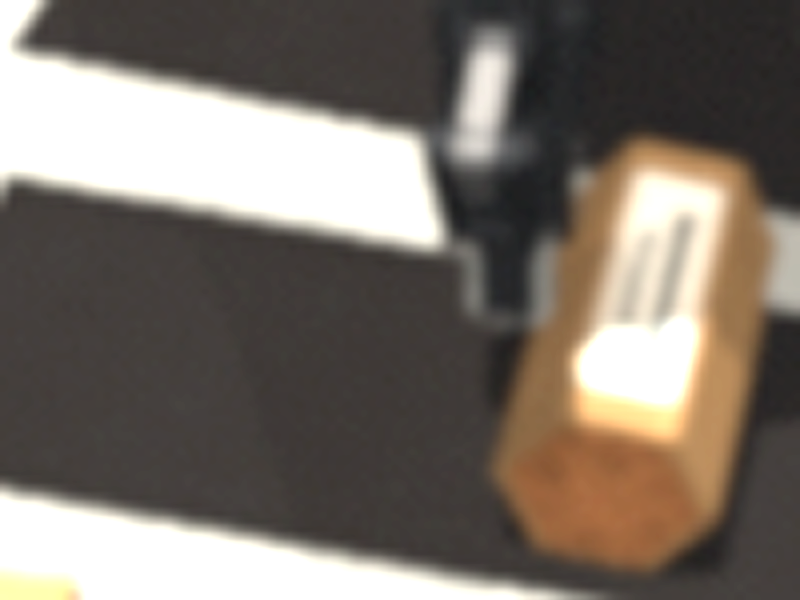

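The carton rolled and the label is up. I back off to measure it.

Emit:
servo_tool(increments=[{"dx": 0,"dy": -2.5,"dz": 0,"ax": 0,"ay": 0,"az": 0,"claw": 0.4},{"dx": 0.2,"dy": -4,"dz": 3,"ax": 0,"ay": 0,"az": 0,"claw": 0.4},{"dx": 0.2,"dy": -4.5,"dz": 5,"ax": 0,"ay": 0,"az": 0,"claw": 0.4},{"dx": 0.2,"dy": -4.5,"dz": 5,"ax": 0,"ay": 0,"az": 0,"claw": 0.4},{"dx": 0.2,"dy": -4.5,"dz": 5,"ax": 0,"ay": 0,"az": 0,"claw": 0.4}])

```text
clock: 12.13
eef_pos: [621.0, -25.9, 79.4]
tool_rot: [-1.569, -0.0, -1.504]
force: [-1.5, 0.0, -0.3]
width: 25.8
```

```bash
python3 - <<'E'
from h import *
s=read_state(); print(s['eef_pos'],s['tool_rot'],s['clock'],s['width'],s['force'])
d=snap('wrist','w11.png'); snap('top','t11.png')
E
```

```text
[620.98354448 -25.86193809  79.44185782] [-1.56898716e+00 -3.56133220e-04 -1.50382794e+00] 12.1333 25.79135997907488 [-1.4554468   0.0358664  -0.26205892]
```

View pics/w11.png

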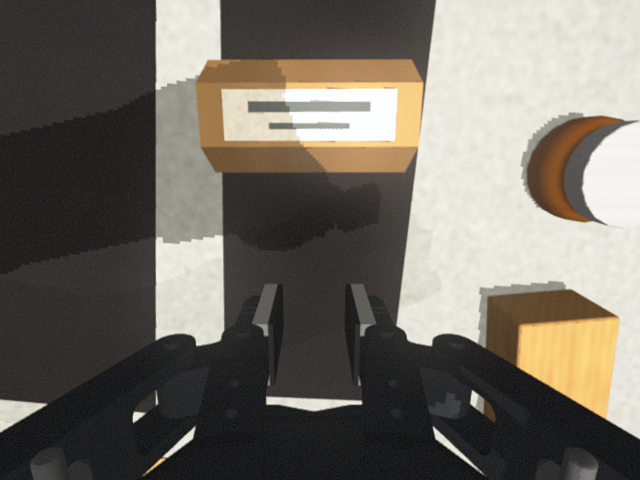

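```bash
python3 - <<'E'
from h import *
d=dict(np.load('pics/w11.png.npz'))
P=[ray(d,u,v,52)[:2] for u,v in((197,82),(422,82),(418,148),(204,148))]
print(np.round(P,1)); c=np.mean(P,0); v=P[1]-P[0]; print('c',c,np.degrees(np.arctan2(v[1],v[0])),ray(d,310,172,26))
print('tray',(c-ML)@NL,(c-ML)@UL, np.degrees(np.arctan2(UL[1],UL[0])))
E
```

```text
[[558.5  62.6]
 [667.   69.9]
 [669.5  39. ]
 [561.6  31.8]]
c [614.14879829  50.81286881] 3.8570479352406544 [615.70871034  21.06596139  26.        ]
tray -183.31018004967626 49.42502371355207 10.545734363076294
```

Emit:
servo_tool(increments=[{"dx": -0.2,"dy": 1.5,"dz": -3,"ax": 0,"ay": 0,"az": 0,"claw": 0.4},{"dx": -0.3,"dy": 1.8,"dz": -6,"ax": 0,"ay": 0,"az": 0,"claw": 0.4},{"dx": -0.3,"dy": 1.8,"dz": -8,"ax": 0,"ay": 0,"az": 0,"claw": 0.4},{"dx": -0.3,"dy": 1.8,"dz": -8.6,"ax": 0,"ay": 0,"az": 0,"claw": 0.4},{"dx": -0.3,"dy": 1.8,"dz": -8.6,"ax": 0,"ay": 0,"az": 0,"claw": 0.4},{"dx": -0.3,"dy": 1.8,"dz": -8.6,"ax": 0,"ay": 0,"az": 0,"claw": 0.4}])

```text
clock: 12.73
eef_pos: [617.2, -6.4, -7.4]
tool_rot: [-1.571, 0.0, -1.501]
force: [-0.2, 0.9, 0.4]
width: 25.5
```

Emit:
servo_tool(increments=[{"dx": 0,"dy": 0.8,"dz": 0,"ax": 0,"ay": 0,"az": 0,"claw": 0.4},{"dx": 0,"dy": 1.4,"dz": 0,"ax": 0,"ay": 0,"az": 0,"claw": 0.4},{"dx": -0.1,"dy": 1.9,"dz": 0,"ax": 0,"ay": 0,"az": 0,"claw": 0.4},{"dx": -0.2,"dy": 2.6,"dz": 0,"ax": 0,"ay": 0,"az": 0,"claw": 0.4},{"dx": -0.3,"dy": 3.4,"dz": 0,"ax": 0,"ay": 0,"az": 0,"claw": 0.4},{"dx": -0.4,"dy": 4.2,"dz": 0,"ax": 0,"ay": 0,"az": 0,"claw": 0.4}])

```text
clock: 13.23
eef_pos: [613.8, 35.0, -6.5]
tool_rot: [-1.57, -0.001, -1.503]
force: [0.8, -3.7, 2.9]
width: 25.6
```

```bash
python3 - <<'E'
from h import *
s=read_state(); print(s['eef_pos'],s['tool_rot'],s['clock'],s['width'],s['force'])
d=snap('scene','s12.png')
a=d['color'][250:325,270:370,::-1]; cv2.imwrite('pics/s12z.png',cv2.convertScaleAbs(cv2.resize(a,None,fx=8,fy=8,interpolation=cv2.INTER_CUBIC),alpha=1.5,beta=0))
E
```

```text
[613.75243084  35.00409685  -6.53069905] [-1.56971103e+00 -1.22151271e-03 -1.50254958e+00] 13.2333 25.61343842980453 [ 0.79740833 -3.66787182  2.93975439]
```

View pics/s12z.png

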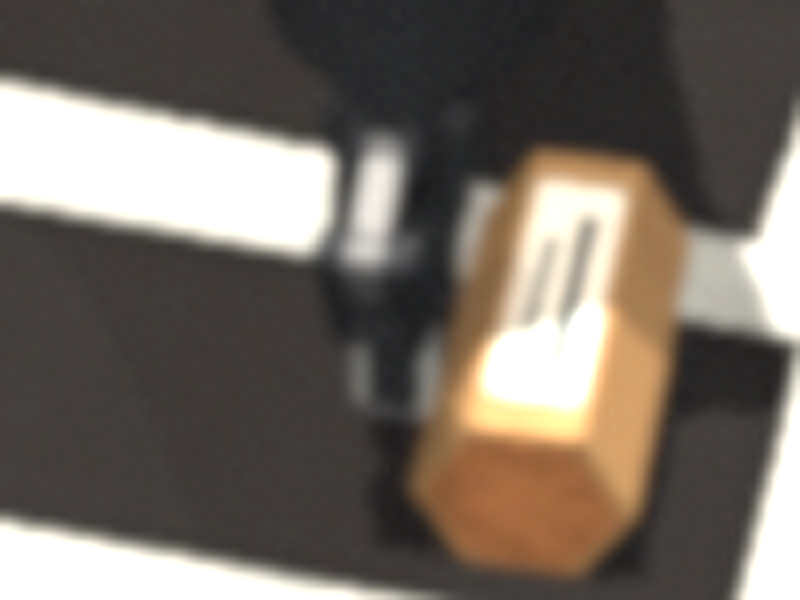

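It slides flat with the label up. I continue.

Emit:
servo_tool(increments=[{"dx": -0.15,"dy": 1.0,"dz": 0,"ax": 0,"ay": 0,"az": 0.015,"claw": 0.4},{"dx": -0.35,"dy": 2.2,"dz": 0,"ax": 0,"ay": 0,"az": 0.03,"claw": 0.4},{"dx": -0.6,"dy": 3.5,"dz": 0,"ax": 0,"ay": 0,"az": 0.045,"claw": 0.4},{"dx": -0.8,"dy": 4.8,"dz": 0,"ax": 0,"ay": 0,"az": 0.06,"claw": 0.4},{"dx": -1.05,"dy": 6.1,"dz": 0,"ax": 0,"ay": 0,"az": 0.075,"claw": 0.4},{"dx": -1.25,"dy": 7.4,"dz": 0,"ax": 0,"ay": 0,"az": 0.09,"claw": 0.4},{"dx": -1.5,"dy": 8.7,"dz": 0,"ax": 0,"ay": 0,"az": 0.105,"claw": 0.4},{"dx": -1.7,"dy": 10.0,"dz": 0,"ax": 0,"ay": 0,"az": 0.115,"claw": 0.4}])

```text
clock: 13.95
eef_pos: [595.6, 136.7, -7.3]
tool_rot: [-1.571, -0.0, -1.385]
force: [0.6, -2.8, 2.6]
width: 26.2
```

```bash
python3 - <<'E'
from h import *
s=read_state(); print(s['eef_pos'],s['tool_rot'],s['clock'],s['width'],s['force'])
d=snap('scene','s13.png')
a=d['color'][240:330,290:410,::-1]; cv2.imwrite('pics/s13z.png',cv2.convertScaleAbs(cv2.resize(a,None,fx=6.5,fy=6.5,interpolation=cv2.INTER_CUBIC),alpha=1.3,beta=0))
E
```

```text
[595.63141977 136.68318173  -7.3046498 ] [-1.57138871e+00 -1.30986157e-05 -1.38497679e+00] 13.95 26.209098629942414 [ 0.59865156 -2.76189537  2.62578192]
```

View pics/s13z.png

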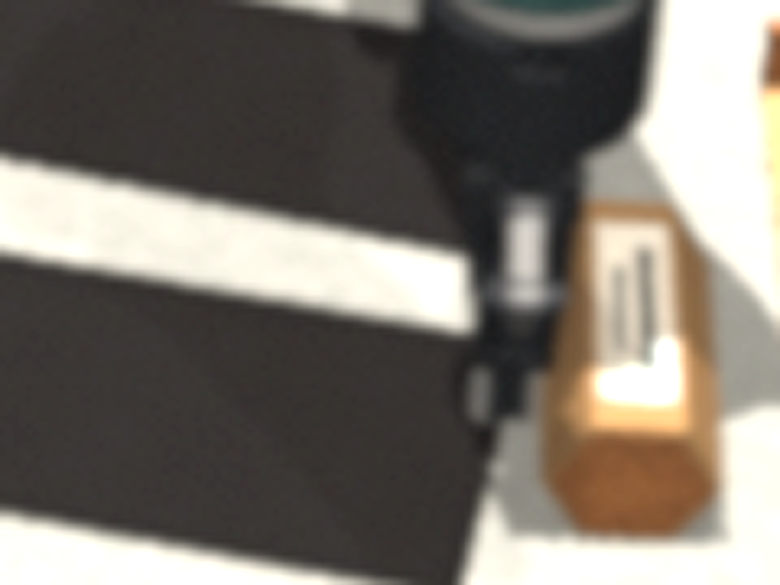

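Still flat. The remaining shift is about (−2.2, +13.2) cm.

Emit:
servo_tool(increments=[{"dx": -0.2,"dy": 1.2,"dz": 0,"ax": 0,"ay": 0,"az": 0,"claw": 0.4},{"dx": -0.4,"dy": 2.5,"dz": 0,"ax": 0,"ay": 0,"az": 0,"claw": 0.4},{"dx": -0.6,"dy": 3.8,"dz": 0,"ax": 0,"ay": 0,"az": 0,"claw": 0.4},{"dx": -0.85,"dy": 5.1,"dz": 0,"ax": 0,"ay": 0,"az": 0,"claw": 0.4},{"dx": -1.05,"dy": 6.4,"dz": 0,"ax": 0,"ay": 0,"az": 0,"claw": 0.4},{"dx": -1.25,"dy": 7.7,"dz": 0,"ax": 0,"ay": 0,"az": 0,"claw": 0.4},{"dx": -1.5,"dy": 9.0,"dz": 0,"ax": 0,"ay": 0,"az": 0,"claw": 0.4},{"dx": -1.7,"dy": 10.2,"dz": 0,"ax": 0,"ay": 0,"az": 0,"claw": 0.4}])

```text
clock: 14.67
eef_pos: [578.8, 238.9, -7.2]
tool_rot: [-1.571, 0.0, -1.386]
force: [0.3, -1.6, 0.5]
width: 25.5
```

Emit:
servo_tool(increments=[{"dx": -0.2,"dy": 1.1,"dz": 0,"ax": 0,"ay": 0,"az": 0,"claw": 0.4},{"dx": -0.35,"dy": 2.1,"dz": 0,"ax": 0,"ay": 0,"az": 0,"claw": 0.4},{"dx": -0.45,"dy": 2.7,"dz": 0,"ax": 0,"ay": 0,"az": 0,"claw": 0.4},{"dx": -0.5,"dy": 3.0,"dz": 0,"ax": 0,"ay": 0,"az": 0,"claw": 0.4},{"dx": -0.5,"dy": 3.0,"dz": 0,"ax": 0,"ay": 0,"az": 0,"claw": 0.4},{"dx": -0.2,"dy": 1,"dz": 0,"ax": 0,"ay": 0,"az": 0,"claw": 0.4},{"dx": 0.2,"dy": -2,"dz": 0,"ax": 0,"ay": 0,"az": 0,"claw": 0.4}])

```text
clock: 15.25
eef_pos: [580.7, 221.8, -6.8]
tool_rot: [-1.569, 0.005, -1.381]
force: [0.7, 0.3, 0.4]
width: 25.7
```

Emit:
servo_tool(increments=[{"dx": 0.2,"dy": -2,"dz": 1,"ax": 0,"ay": 0,"az": 0,"claw": 0.4},{"dx": 0.2,"dy": -5,"dz": 4,"ax": 0,"ay": 0,"az": 0,"claw": 0.4},{"dx": 0.2,"dy": -8,"dz": 8,"ax": 0,"ay": 0,"az": 0,"claw": 0.4},{"dx": 0,"dy": -12,"dz": 11,"ax": 0,"ay": 0,"az": 0,"claw": 0.4},{"dx": -2,"dy": -16,"dz": 14,"ax": 0,"ay": 0,"az": 0,"claw": 0.4},{"dx": -5,"dy": -19,"dz": 17,"ax": 0,"ay": 0,"az": 0,"claw": 0.4},{"dx": -8,"dy": -22,"dz": 18,"ax": 0,"ay": 0,"az": 0,"claw": 0.4},{"dx": -10,"dy": -24,"dz": 18,"ax": 0,"ay": 0,"az": 0,"claw": 0.4}])

```text
clock: 15.92
eef_pos: [497.3, -7.5, 169.3]
tool_rot: [-1.566, -0.0, -1.388]
force: [0.4, -0.5, 0.2]
width: 25.6
```

```bash
python3 - <<'E'
from h import *
s=read_state(); print(s['eef_pos'],s['tool_rot'],s['clock'],s['force'])
d=snap('top','t14.png')
cv2.imwrite('pics/t14c.png',cv2.resize(d['color'][170:320,120:380,::-1],None,fx=3,fy=3))
d=snap('scene','s14.png')
E
```

```text
[497.34408235  -7.47373555 169.29127335] [-1.56640473e+00 -2.68226133e-04 -1.38791320e+00] 15.9167 [ 0.44562065 -0.48583165  0.18376147]
```

View pics/t14c.png

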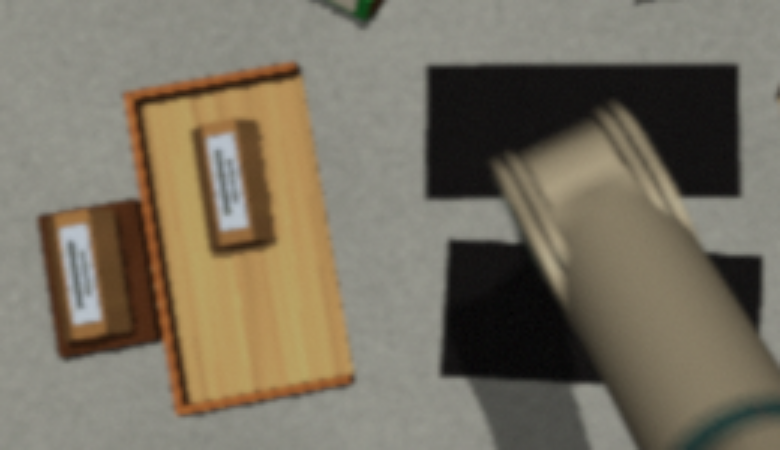

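View pics/s14.png

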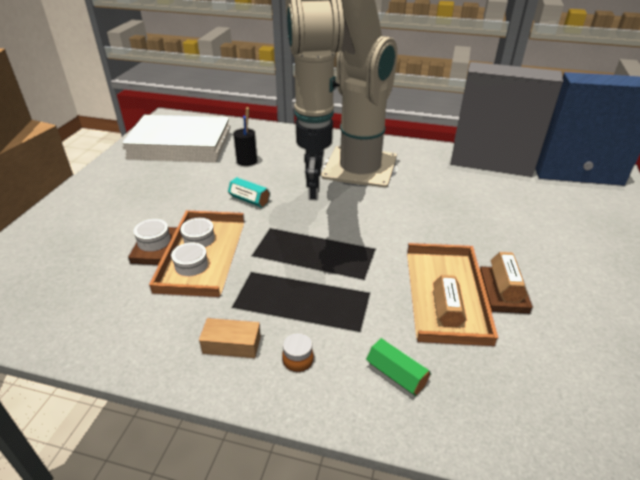

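```bash
python3 - <<'E'
from h import *
d=dict(np.load('pics/t14.png.npz'))
for n,(u,v) in dict(lab=(226,183),e1=(219,125),e2=(235,245)).items():
    p=ray(d,120+u/3,170+v/3,52)[:2]; print(n,p.round(),((p-ML)@NL).round(1),((p-ML)@UL).round(1))
hsv=cv2.cvtColor(d['color'],cv2.COLOR_RGB2HSV)
n,l,st,ce=cv2.connectedComponentsWithStats(((hsv[...,1]<50)&(hsv[...,2]>165)).astype(np.uint8))
for i in range(1,n):
    p=ray(d,*ce[i],40)[:2]
    if 200<st[i,4]<3000: print(st[i],ce[i].round(1),p.round(1),((p-M)@N).round(1),((p-M)@U).round(1))
d0=dict(np.load('pics/top0.png.npz')); df=cv2.absdiff(d['color'],d0['color'])[130:172,285:380].max(); print('bystander px diff',df)
E
```

```text
lab [564. 307.] 77.5 46.5
e1 [615. 315.] 75.7 98.9
e2 [509. 297.] 78.2 -9.3
[185  79  38   6 208] [204.   81.3] [980.4 297.9] -428.8 540.8
[225  79  38   7 227] [243.4  81.5] [981.6 189.6] -321.9 523.2
[264  79  38   7 244] [282.7  82. ] [981.8  81.2] -215.2 504.7
[304  79  38   8 282] [323.   82.3] [982.9 -30.3] -105.2 486.5
[344  79  38   8 295] [362.3  82.6] [ 983.9 -139.3] 2.4 468.5
[383  79  38   9 319] [401.2  83. ] [ 984.3 -247.3] 108.8 450.3
[423  79  37   9 281] [440.1  83.2] [ 985.4 -355.7] 215.8 432.7
[462  79  37  10 348] [480.3  83.5] [ 986.5 -468.1] 326.7 414.2
[501  79  37  10 292] [519.   83.7] [ 987.7 -576.4] 433.6 396.7
[540  79  37  11 259] [557.1  84.5] [ 986.9 -683.2] 538.6 377.4
[  0  83  22  37 438] [ 7.3 97.1] [927.4 831.5] -963.6 580.9
[ 23  84  39  12 385] [42.3 89. ] [951.6 738.2] -867.5 588.6
[ 64  84  38  12 436] [82.1 89.7] [951.3 630.2] -761.2 569.6
[104  85  39  12 434] [123.1  90.2] [951.8 518.4] -651.0 550.7
[144  85  39  12 437] [162.7  90.8] [951.7 410.1] -544.4 531.9
[184  86  39  12 440] [203.2  91.4] [951.7 299.2] -435.1 512.8
[224  87  39  11 4
[... 312 characters left out ...]
 406] [441.  95.] [ 951.7 -357.8] 212.0 399.1
[462  90  38  12 423] [480.4  95.6] [ 951.8 -467.4] 320.0 380.2
[502  91  37  11 322] [519.  96.] [ 952.1 -575.3] 426.3 361.8
[541  91  37  12 347] [557.4  96.8] [ 951.6 -682.9] 532.2 342.7
[580  92  38  37 455] [601.8 101.9] [ 938.8 -807.2] 652.5 308.7
[619  93  21  36 534] [629.5 111.3] [ 912.9 -883.7] 723.4 269.9
[621 131  19  33 332] [629.8 146.1] [ 813.9 -879.6] 702.2 173.1
[290 141  20  19 291] [299.8 150.1] [790.4  31.7] -199.5 307.6
[409 214  28  29 649] [422.5 227.9] [ 579.9 -302.4] 93.1 42.4
[454 227  29  29 648] [467.8 240.6] [ 546.8 -424.8] 208.0 -11.4
[419 251  28  29 649] [432.7 265.1] [ 479.5 -328.8] 101.8 -61.1
bystander px diff 8
```

All the targets are met with margin, and the jar and packet have not moved.

```bash
python3 -c "
from h import *
print(finish_job())"
```

```text
the job is handed in; nothing more can be done
None
```

The job is handed in, at about 16 s of the 72 s allowed. It gave no verdict, but my last camera checks showed everything in its place.

- **Tins:** I slid both into the right tray, the one backed by the tin sample. Their centres are about 102 mm and 93 mm past the mouth, against the 36 mm required. They stand upright and are well apart.
- **Carton:** I rolled it once toward +y, which turned the label up, then slid it flat into the left tray, the one backed by the hexagonal sample. Its centre is about 77 mm past the mouth, with the axis ends at about 76 and 78 mm against the 20 mm required. The label faces straight up by eye in the top and scene views; I did not measure its angle.
- **Jar and packet:** their part of the top image is unchanged from the start. The arm is clear of everything.

One step did not go as planned. The first rolling stroke passed over the carton without moving it, because the open fingertips sit about 18 mm above the nominal TCP. A lower stroke with the fingers closer together then worked.

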